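# Close a hinged split mould with its pin

## Task

Assemble the split soil mould: set the loose half down in the yellow-edged nest beside the fixed half so that its foot is fully home and its hinge knuckle stands above the fixed one, then take the hinge pin from its stand and push it down through both knuckles until its shoulder is on the top knuckle. Let go of everything, and leave the other things on the bench where they are.

Things in the scene. Friction and masses are not known exactly. Their poses are not given: they have to be found in the camera images.
- mould_base: Fixed mould base, origin under its middle on the bench: grey plate 142 x 164 x 12 mm. On it, at +x, the fixed half of an aluminium split mould (outside radius 46, bore radius 38, rim 97 mm above the bench); at -x the empty nest for the loose half, edged by yellow guides at -x, +y and -y, 6.5 mm high with flares 6 mm wide leaning out above them to 17 mm above the plate.
- nest (a point): Point of the base on the mould's upright axis, on top of the plate, 12 mm above the bench; axes as the base (z up). The loose half's foot fits the nest with 1 to 1.3 mm play each way. The flares centre a foot that comes down up to 5 mm off towards them; towards +x the upright fixed half allows only 2 mm, so err to -x.
- lower_knuckle (a point): Centre of the mouth of the fixed lower hinge knuckle, a brass block 26 x 26 mm, 44 tall: 56 mm above the bench, 64 mm from the nest point along +y. Upright through hole 14 mm across, mouth chamfered 2 mm. Axes as the base.
- grip_tab (a point): Centre of the black upright gripping tab of the loose half: 14 mm thick along x, 50 long along y. It is 101 mm above the foot's underside (tab top 120, aluminium rim 85, so 35 mm stand free). The half weighs 0.34 to 0.59 kg and stands upright on the bench. Axes are the half's: z up, open side to +x, hinge side +y.
- half_foot (a point): Point of the loose half on the mould axis at the underside of its foot (plate from x -55.5 to -1.5, y -50 to +50, 10 mm thick); 42 mm along +x and 101 mm below grip_tab. When home it coincides with nest, axes alike.
- upper_knuckle (a point): Centre of the top mouth of the loose half's hinge knuckle, a brass block 26 x 26 mm, 40 tall, with a 14 mm through hole, mouths chamfered 2 mm; 64 mm along +y of half_foot and 87 mm above it. With the half home it is 99 mm above the bench, right over the lower knuckle, which ends 3 mm below it.
- pin_knob (a point): Centre of the hinge pin's red knob (24 mm diameter, 40 tall along z). Pin 128 mm long, 0.1 kg: shank 12 mm diameter, 84 long, nose tapering to 6 mm over its last 10; shoulder 24 mm diameter, 4 thick; then the knob. z points from nose to knob; the point is 108 mm from the tip, 24 above the shoulder's underside. It stands upright in its stand.
- pin_tip (a point): Tip of the pin's nose, on its axis; z points towards the knob. With the pin home it is 15 mm above the bench.
- pin_stand: Fixed stand for the pin: wooden block 60 x 60 mm, its top 58 mm above the bench, on a 90 x 90 mm grey foot; origin under its centre. Upright blind hole 14 mm across in the middle, 44 deep: lift the pin 45 mm to clear it. (Fixed and solid, at the left front of the bench: a tall microscope; keep above it.)
- dark_weight: dark iron balance weight with a knob, 46 mm across, 42 tall; a bystander; origin at the centre of its underside
- red_vial: small glass vial with a red cap, 34 mm across, 35 tall; a bystander; origin at the centre of its underside
Not all that is in view belongs to the job. There is more than one size of the part that bears pin_knob; the job needs the smaller.

How it is judged:
By the outcome, as a careful person would: the job done as asked, in the order asked, and still so for the second after the job is handed in, with the robot touching nothing.
It also fails if it takes over 64 s, if anything falls off the work surface, if the arm or the gripper's body presses on something with over 40 N, if the wrist force passes 120 N, or if a joint passes its speed limit or range.

## Robot

A 6-joint arm with a two-finger parallel gripper is mounted at the origin on a cart in front of the work surface, level with it; the furniture and walls round the work are solid. World frame = base frame: x ahead of the robot, y to its left, z up, the work surface at z = 0. Lengths are in m, angles in rad, forces in N, time in s.
With the tool pointing down it reaches from about 0.25 to 0.775 m from the base axis. Payload 4 kg.
Tool frame: the origin (TCP) lies at the very end of the fingers, on their centre line; the grasp point (between the pads) lies 19 mm behind it; z points along the fingers, x is the direction in which the jaws open and shut, and the axes are right-handed (so a half turn about z gives the same grasp; the last joint's range is limited). The gripper opens to 85 mm and grips with 20 to 120 N. Pads are 22 mm wide; open, the fingers measure 114 mm over their backs; the gripper's body (76 mm by 85 mm) begins 54 mm behind the grasp point. The pads swing forward as they close: fully open they stand 13 mm farther back than shut.
Start: joints at [-1.3, 0.087, 1.371, -0, 1.684, -0.103], TCP at [0.201, -0.512, 0.231] pointing down, gripper open.
Joint ranges: [-3.1, 3.1], [-0.76, 2.03], [0.27, 2.55], [-1.08, 4.22], [0.17, 2.65], [-2.57, 2.57]. Speed limits (rad/s): [2.79, 2.79, 3.14, 3.14, 3.14, 3.14].

## Interface

Orientations are given as a unit quaternion [w, x, y, z].
In Python, from workcell import ctrl, imaging, order gives the robot as it stands.
- The arm moves only by the shell command python3 -m creep 'ROWS' [FORCE]. ROWS is text: rows parted by semicolons, each of 7 numbers parted by spaces: the shift along the tool's x, y, z in m, then the turn, a rotation vector about the tool's x, y, z in rad, then the closure, from 0 (fully open) to 1 (shut). A call has 1 to 20 rows; each row shifts and turns the commanded pose from where the row before left it, along the tool's axes as they then stand; what a row does not reach is not made up. A row lasts 1/12 s, in which the tool goes at most 41.7 mm and 7.16 degrees, less where a joint would pass 70% of its speed; a pose out of reach is approached as far as the arm can. A call with a gripper value outside its range is refused whole. The fingers move at their own pace and stop on an object; FORCE is the grip in N (left out, the last holds). Time passes only in rows, so rows that do not move let the fingers close. It gives the time, the measured TCP pose, the force and the opening at its end, in the units of the state.
- ctrl.get_state(): the state, without advancing time (a new reading comes with each control period).
- imaging.camera(name): name is "scene" or "top" or "wrist"; returns a dict with "image" (384x512x3 uint8, blue, green, red), "range_z" (384x512 float32, m along the optical axis (not along the pixel's ray), 0 where there is no reading), "camera_matrix" (3x3 intrinsics, pixels), "extrinsics" (4x4, takes a point from world to camera coordinates); the wrist camera has in their place "hand_eye" (4x4, takes a point from camera to tool coordinates, whose origin is the TCP and whose axes are the tool frame's). Camera axes: x right, y down, z forward; pixel columns grow to the right and rows downward; lengths in m; the calibration is good to about 2 mm. A picture is of the moment at which its call begins: read the wrist's pose just before it.
- order.finish_job(): hands the job in, once; it reports no verdict.
Trained networks look in a picture, given as the dict that the camera call returned (one of the last four; its "shot" number tells which), for a name from the list of things; names that differ only in an ending like _2 or _b are one class to them, and where a whole thing is asked for, a point or a joint stands for the part that bears it (a point fixed in the world has none). Each returns a list of dicts, best first, with "p" (0 to 1); they miss things now and then, are a little off and sometimes report something else, mostly with a low value. They report only what shows in the picture. A call takes as long as a camera call. They do not tell look-alikes from the thing itself.
- imaging.spot_in(picture, label): "point" ([x, y, z] in m, in world coordinates, good to about 4 mm: the middle of the surface that is visible of it).
The state is a dict: "t": time; "qpos": joint angles; "joint_velocities": joint speeds; "joint_torque": joint torques, N m; "eef_pos": TCP position; "eef_rot": TCP orientation; "ft_force": force on the tool from outside, world axes, zero at the start; "ft_torque": the same for the moment, N m; "gripper_width": opening from 0.0 (shut) to 1.0 (fully open).
Only numpy, scipy, OpenCV 4.12 (cv2) and the standard library are available. Lean on these libraries where they do the work, as an engineer would, in place of code of your own. Each camera call takes 0.05 s, during which the arm holds its last target.

## Working session

There is one attempt and no reset: what is moved stays moved. The work goes in short steps, Python scripts to look and compute and a shell command to move; the robot and the scene stay as the last step left them, time stands still between calls to the robot, and variables do not carry over. Pictures are saved under pics/ and viewed, and the job is handed in when it is done.

```bash
ls; mkdir -p pics
cat > h.py <<'E'
import numpy as np, cv2
from workcell import ctrl, imaging, order
from scipy.spatial.transform import Rotation as R
def T_tool(s=None):
    s=s or ctrl.get_state(); q=s['eef_rot']; T=np.eye(4)
    T[:3,:3]=R.from_quat([q[1],q[2],q[3],q[0]]).as_matrix(); T[:3,3]=s['eef_pos']; return T
def cloud(p,T=None):
    K=np.array(p['camera_matrix']); z=p['range_z']; v,u=np.mgrid[:z.shape[0],:z.shape[1]]
    c=np.stack([(u-K[0,2])/K[0,0]*z,(v-K[1,2])/K[1,1]*z,z,np.ones_like(z)],-1)
    M=np.linalg.inv(p['extrinsics']) if 'extrinsics' in p else T@np.array(p['hand_eye'])
    w=(c@M.T)[...,:3]; w[z==0]=np.nan; return w
E
python3 - <<'E'
from h import *
s=ctrl.get_state(); print({k:np.round(v,3) for k,v in s.items()}); print(np.round(T_tool(s),3))
for n in ('scene','top'):
    p=imaging.camera(n); cv2.imwrite(f'pics/{n}0.png',p['image']); np.savez(f'{n}0.npz',w=cloud(p),img=p['image'])
    for l in ['mould_base','nest','lower_knuckle','grip_tab','half_foot','upper_knuckle','pin_knob','pin_stand','dark_weight','red_vial']:
        try:
            r=imaging.spot_in(p,l); print(n,l,[(np.round(x['point'],3).tolist(),round(x['p'],2)) for x in r[:4]])
        except Exception as e: print(n,l,e)
E
```

```text
pics
{'t': np.float64(0.0), 'qpos': array([-1.3  ,  0.088,  1.372, -0.   ,  1.684, -0.103]), 'joint_velocities': array([-0.   , -0.002,  0.002,  0.001,  0.001,  0.   ]), 'joint_torque': array([ 1.0000e-03, -3.5186e+01, -3.1328e+01, -0.0000e+00,  1.1000e-02,
        0.0000e+00]), 'eef_pos': array([ 0.201, -0.512,  0.23 ]), 'eef_rot': array([-0.001,  0.826, -0.563, -0.001]), 'ft_force': array([-0.281,  0.391,  0.03 ]), 'ft_torque': array([0.019, 0.017, 0.042]), 'gripper_width': np.float64(1.002)}
[[ 0.365 -0.931 -0.001  0.201]
 [-0.931 -0.365  0.002 -0.512]
 [-0.002 -0.    -1.     0.23 ]
 [ 0.     0.     0.     1.   ]]
scene mould_base [([0.552, 0.096, 0.017], 0.69)]
scene nest [([0.557, 0.098, 0.013], 0.73)]
scene lower_knuckle [([0.556, 0.095, 0.017], 0.87)]
scene grip_tab [([0.483, -0.196, 0.056], 0.85)]
scene half_foot [([0.484, -0.195, 0.058], 0.88)]
scene upper_knuckle [([0.487, -0.191, 0.058], 0.74)]
scene pin_knob [([0.411, 0.299, 0.146], 0.91), ([0.508, 0.307, 0.121], 0.85)]
scene pin_stand [([0.5, 0.316, 0.032], 0.83)]
scene dark_weight [([0.64, 0.277, 0.032], 0.82), ([0.503, 0.318, 0.035], 0.34)]
scene red_vial [([0.448, -0.082, 0.027], 0.54)]
top mould_base [([0.554, 0.089, 0.013], 0.62)]
top nest [([0.55, 0.084, 0.01], 0.85)]
top lower_knuckle [([0.552, 0.09, 0.012], 0.62), ([0.485, -0.214, 0.055], 0.29)]
top grip_tab [([0.489, -0.213, 0.053], 0.67), ([0.546, 0.087, 0.01], 0.61)]
top half_foot [([0.485, -0.216, 0.056], 0.66)]
top upper_knuckle [([0.485, -0.217, 0.055], 0.72)]
top pin_knob [([0.41, 0.293, 0.164], 0.69), ([0.511, 0.299, 0.142], 0.56)]
top pin_stand [([0.502, 0.294, 0.023], 0.69)]
top dark_weight [([0.511, 0.301, 0.144], 0.58), ([0.645, 0.264, 0.026], 0.55), ([0.551, 0.089, 0.013], 0.29)]
top red_vial []
```

View pics/scene0.png

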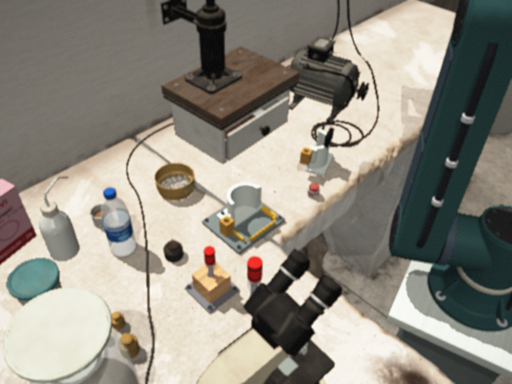

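View pics/top0.png

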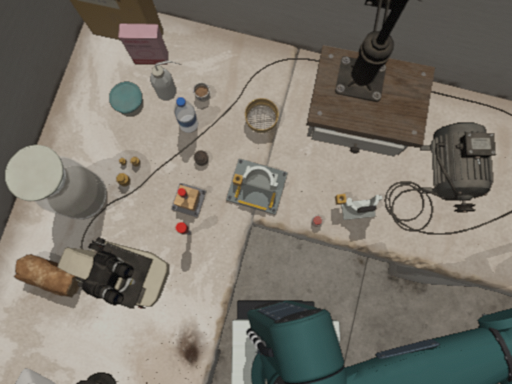

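Run:
```python
import cv2,numpy as np
t=cv2.imread('pics/top0.png'); s=cv2.imread('pics/scene0.png')
f=lambda a,x,y,w,h,k:cv2.resize(a[y:y+h,x:x+w],None,fx=k,fy=k,interpolation=cv2.INTER_CUBIC)
a=f(t,160,150,120,100,3.3); b=f(t,300,160,120,100,3.3); c=f(s,180,170,120,100,3.3)[:300]; d=f(s,280,110,120,100,3.3)[:300]
h=min(a.shape[0],300)
o=np.vstack([np.hstack([a[:300],b[:300]]),np.hstack([c,d])]); cv2.imwrite('pics/crop0.png',o); print(o.shape)
```

```text
(600, 792, 3)
```

View pics/crop0.png

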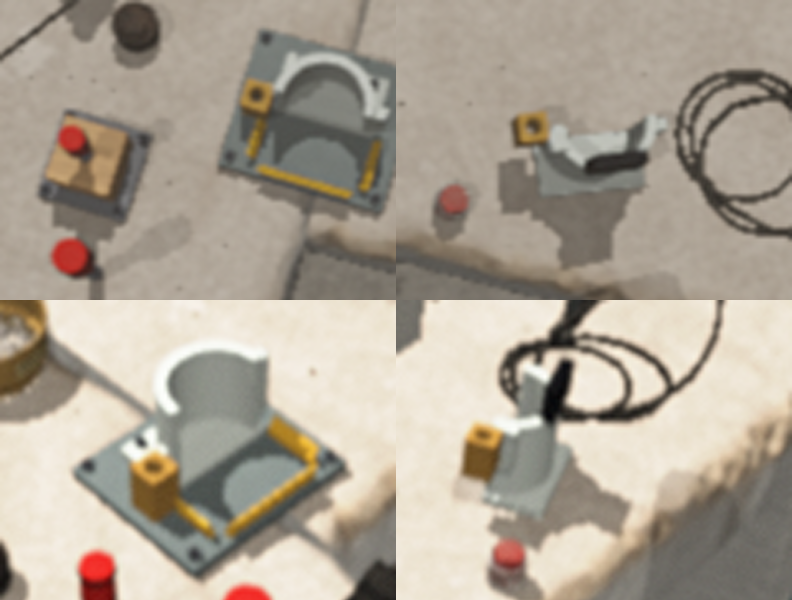

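Run:
```python
from h import *
d=np.load('top0.npz'); w=d['w']; im=d['img'].astype(int)
def rep(n,m):
    P=w[m]; print(n,m.sum(),np.round(np.median(P,0),4),np.round(np.nanmin(P,0),3),np.round(np.nanmax(P,0),3))
B,G,Rr=im[...,0],im[...,1],im[...,2]
v,u=np.mgrid[:384,:512]
box=lambda a,b,c,e:(u>=a)&(u<c)&(v>=b)&(v<e)&np.isfinite(w[...,0])
red=(Rr>130)&(G<80)
rep('red stand',box(165,180,205,212)&red); rep('red big',box(165,215,205,245)&red)
br=(Rr-B>60)
rep('knL',box(225,170,246,190)&br&(w[...,2]>.045)); rep('knU',box(330,190,350,210)&br&(w[...,2]>.07))
rep('tab',box(340,190,385,225)&(Rr<70)&(w[...,2]>.1))
rep('yellow',box(235,190,290,216)&(Rr-B>90)&(w[...,2]<.04))
m=box(240,155,290,200)&(w[...,2]>.085); rep('fixed rim',m)
m=box(340,190,385,225)&(w[...,2]>.065)&(w[...,2]<.1); rep('half rim',m)
p=imaging.camera('wrist'); print(np.round(p['hand_eye'],3),np.round(p['camera_matrix'],1))
```

```text
red stand 44 [0.5131 0.3029 0.141 ] [0.504 0.292 0.136] [0.522 0.312 0.146]
red big 82 [0.4106 0.2956 0.1641] [0.397 0.285 0.158] [0.422 0.309 0.172]
knL 58 [0.5704 0.1483 0.0533] [0.557 0.136 0.045] [0.587 0.161 0.062]
knU 63 [ 0.5087 -0.1604  0.085 ] [ 0.495 -0.173  0.072] [ 0.521 -0.149  0.09 ]
tab 80 [ 0.4709 -0.2277  0.1175] [ 0.464 -0.251  0.101] [ 0.48  -0.205  0.122]
yellow 73 [0.498  0.1024 0.0259] [0.482 0.041 0.013] [0.542 0.155 0.034]
fixed rim 158 [0.5839 0.0697 0.0946] [0.543 0.028 0.085] [0.603 0.129 0.102]
half rim 199 [ 0.4984 -0.1932  0.0834] [ 0.464 -0.285  0.065] [ 0.52  -0.157  0.099]
[[ 1.     0.001  0.001  0.   ]
 [-0.001  0.965  0.262 -0.065]
 [-0.    -0.262  0.965 -0.143]
 [ 0.     0.     0.     1.   ]] [[289.6   0.  251.8]
 [  0.  289.6 193.1]
 [  0.    0.    1. ]]
```

```bash
python3 -m creep '-0.0166 -0.0355 0 0 0 0 0;-0.0166 -0.0355 0 0 0 0 0;-0.0166 -0.0355 0 0 0 0 0;-0.0166 -0.0355 0 0 0 0 0;-0.0166 -0.0355 0 0 0 0 0;-0.0166 -0.0355 0 0 0 0 0;-0.0166 -0.0355 0 0 0 0 0;-0.0166 -0.0355 0 0 0 0 0;-0.0166 -0.0355 0 0 0 0 0;-0.0166 -0.0355 0 0 0 0 0' 
python3 -m creep '0 0 0 0 0 -0.12 0;0 0 0 0 0 -0.12 0;0 0 0 0 0 -0.12 0;0 0 0 0 0 -0.12 0;0 0 0 0 0 -0.12 0;0 0 0 0 0 -0.12 0;0 0 0 0 0 -0.12 0;0 0 0 0 0 -0.12 0;0 0 0 0 0 -0.12 0;0 0 0 0 0 -0.12 0;0 0 0 0 0 -0.067 0;0 0 0 0 0 0 0;0 0 0 0 0 0 0'
```

```text
t: 1.98
eef_pos: [0.4718, -0.2262, 0.2316]
eef_rot: [0.0, 0.826, -0.563, 0.0]
ft_force: [0.9, -0.9, 0.0]
gripper_width: 1.001
t: 3.07
eef_pos: [0.4707, -0.2279, 0.2313]
eef_rot: [0.0, 0.999, 0.034, 0.0]
ft_force: [0.7, -0.7, 0.2]
gripper_width: 1.0
```

```bash
cat > look.py <<'E'
from h import *
import sys
def look(tag):
    s=ctrl.get_state(); T=T_tool(s); p=imaging.camera('wrist'); w=cloud(p,T)
    cv2.imwrite(f'pics/{tag}.png',p['image']); np.savez(f'{tag}.npz',w=w,img=p['image'],T=T)
    print(round(float(s['t']),2),np.round(T,4).tolist(),np.round(s['ft_force'],1),round(float(s['gripper_width']),3)); return s,T,p,w
E
python3 -c "
from look import *
look('w1')"
```

```text
3.07 [[0.9977, 0.0681, 0.0, 0.4707], [0.0681, -0.9977, -0.0001, -0.2279], [0.0, 0.0001, -1.0, 0.2313], [0.0, 0.0, 0.0, 1.0]] [ 0.7 -0.7  0.2] 1.0
```

View pics/w1.png

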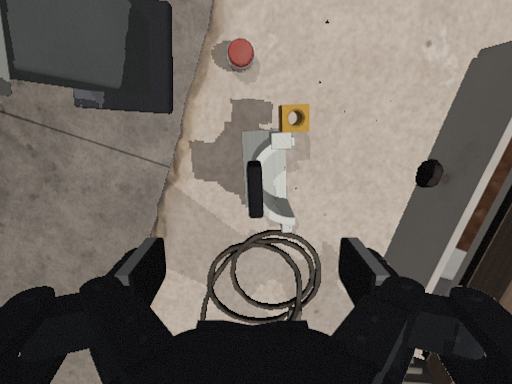

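Run:
```python
from h import *
d=np.load('w1.npz'); w=d['w']; im=d['img'].astype(int); v,u=np.mgrid[:384,:512]
z=w[...,2]
def rect(m,n):
    P=w[m]; r=cv2.minAreaRect((P[:,:2]*1000).astype(np.float32)); print(n,m.sum(),np.round(r[0],1),np.round(r[1],1),round(r[2],1),'zmed',np.round(np.median(P[:,2]),4))
box=(u>225)&(u<320)&(v>90)&(v<240)
rect(box&(z>.113)&(z<.13)&(im.max(-1)<80),'tab')
br=(im[...,2]-im[...,0]>60)
rect(box&br&(z>.08)&(z<.095),'kn')
m=box&(z>.004)&(z<.018)&(u>238)&(u<256); rect(m,'foot')
```

```text
tab 760 [ 472.8 -230.3] [13.6 48.3] 6.4 zmed 0.1205
kn 570 [ 506.8 -162.7] [25.8 25.5] 6.1 zmed 0.0876
foot 549 [ 467.9 -255. ] [ 16.3 145.9] 4.1 zmed 0.0107
```

```bash
python3 -m creep '0.0019 0.0025 0 0 0 -0.044 0;0 0 0.03 0 0 0 0;0 0 0.03 0 0 0 0;0 0 0.03 0 0 0 0;0 0 0.03 0 0 0 0;0 0 0.015 0 0 0 0;0 0 0.0093 0 0 0 0;0 0 0 0 0 0 0;0 0 0 0 0 0 1;0 0 0 0 0 0 1;0 0 0 0 0 0 1;0 0 0 0 0 0 1;0 0 0 0 0 0 1;0 0 0 0 0 0 1;0 0 0 0 0 0 1;0 0 0 0 0 0 1;0 0 0 0 0 0 1' 110;python3 -c "
from look import *
look('w2')"
```

```text
t: 4.53
eef_pos: [0.4736, -0.2306, 0.0881]
eef_rot: [0.001, 0.998, 0.057, 0.001]
ft_force: [2.0, -0.3, 4.4]
gripper_width: 0.142
4.53 [[0.9935, 0.1137, 0.0022, 0.4736], [0.1137, -0.9935, -0.0012, -0.2306], [0.002, 0.0014, -1.0, 0.0881], [0.0, 0.0, 0.0, 1.0]] [ 2.  -0.3  4.4] 0.142
```

View pics/w2.png

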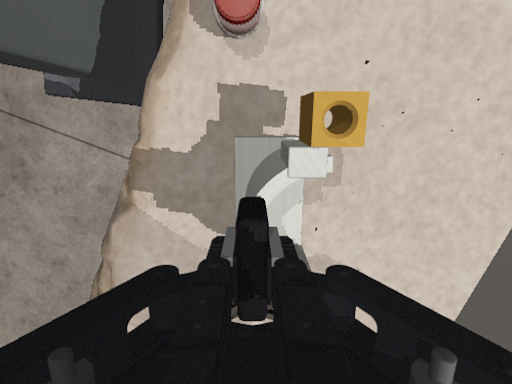

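```bash
cat >> look.py <<'E'
def kn(w,im,T,zlo,zhi,box):
    """brass top face rect, in tool frame/world"""
    im=im.astype(int); v,u=np.mgrid[:384,:512]
    m=(im[...,2]-im[...,0]>50)&(u>=box[0])&(u<box[2])&(v>=box[1])&(v<box[3])&(w[...,2]>zlo)&(w[...,2]<zhi)
    P=w[m]; r=cv2.minAreaRect((P[:,:2]*1000).astype(np.float32)); zm=np.median(P[:,2])
    t=np.linalg.inv(T)@np.array([r[0][0]/1e3,r[0][1]/1e3,zm,1])
    print('rect',m.sum(),np.round(r[0],1),np.round(r[1],1),round(r[2],1),'z',np.round(zm,4),'tool',np.round(t[:3]*1000,1))
E
python3 -c "
from look import *
d=np.load('w2.npz')
kn(d['w'],d['img'],d['T'],.08,.095,(290,80,380,160))"
python3 -m creep '0 0 -0.01 0 0 0 1;0 0 -0.02 0 0 0 1;0 0 -0.03 0 0 0 1;0 0 -0.03 0 0 0 1;0 0 -0.02 0 0 0 1;0 0 0 0 0 0 1;0 0 0 0 0 0 1' ;python3 -c "
from look import *
s,T,p,w=look('w3')
kn(w,p['image'],T,.18,.215,(290,80,380,160))"
```

```text
rect 2439 [ 507.  -162.8] [26.4 25.4] 6.7 z 0.0877 tool [ 41.  -63.6   0.4]
t: 5.17
eef_pos: [0.4725, -0.2302, 0.1968]
eef_rot: [0.0, 0.998, 0.057, -0.0]
ft_force: [0.1, -0.3, -4.4]
gripper_width: 0.148
5.17 [[0.9935, 0.1137, -0.0003, 0.4725], [0.1137, -0.9935, -0.0002, -0.2302], [-0.0004, 0.0002, -1.0, 0.1968], [0.0, 0.0, 0.0, 1.0]] [ 0.1 -0.3 -4.4] 0.148
rect 2703 [ 506.2 -162.7] [26.7 25.9] 6.5 z 0.1963 tool [ 41.1 -63.3   0.5]
```

View pics/w3.png

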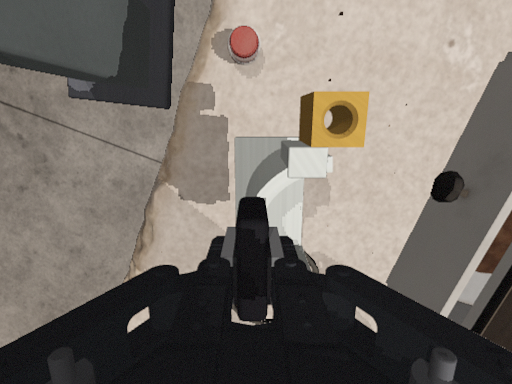

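```bash
python3 -m creep '-0.002 -0.01 -0.01 0 0 0 1;-0.004 -0.02 -0.01 0 0 0 1;-0.006 -0.03 -0.01 0 0 0 1;-0.006 -0.035 -0.01 0 0 0 1;-0.006 -0.035 -0.01 0 0 0 1;-0.006 -0.035 -0.003 0 0 0 1;-0.006 -0.035 0 0 0 0 1;-0.006 -0.035 0 0 0 0 1;-0.006 -0.035 0 0 0 0 1;-0.006 -0.028 0 0 0 0 1;-0.005 -0.02 0 0 0 0.04 1;0 0 0 0 0 0.08 1;0 0 0 0 0 0.09 1;0 0 0 0 0 0.09 1;0 0 0 0 0 0.058 1;0 0 0 0 0 0 1;0 0 0 0 0 0 1;0 0 0 0 0 0 1';python3 -c "
from look import *
s,T,p,w=look('w4')
kn(w,p['image'],T,.23,.27,(290,80,380,160))"
```

```text
t: 6.72
eef_pos: [0.3772, 0.0791, 0.2491]
eef_rot: [0.0, 0.993, -0.121, -0.001]
ft_force: [0.8, -0.4, -3.3]
gripper_width: 0.148
6.72 [[0.9707, -0.2402, -0.0022, 0.3772], [-0.2402, -0.9707, -0.0001, 0.0791], [-0.0021, 0.0006, -1.0, 0.2491], [0.0, 0.0, 0.0, 1.0]] [ 0.8 -0.4 -3.3] 0.148
rect 2896 [432.4 130.4] [25.9 26.7] 75.9 z 0.2484 tool [ 41.3 -63.    0.6]
```

View pics/w4.png

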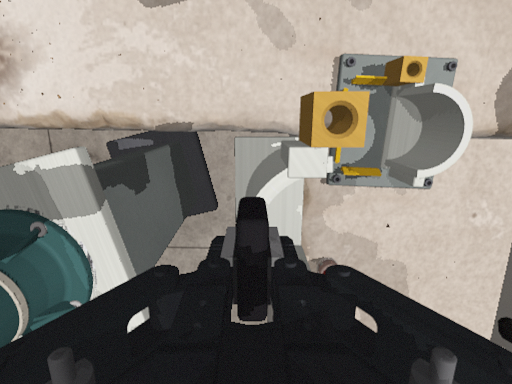

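Run:
```python
from look import *
from scipy.optimize import least_squares
d=np.load('w4.npz'); w=d['w']; im=d['img']; T=d['T']
kn(w,im,T,.048,.064,(380,50,435,90))
v,u=np.mgrid[:384,:512]; z=w[...,2]
rim=(u>380)&(u<480)&(v>75)&(v<195)&(z>.09)&(z<.105); P=w[rim][:,:2]*1000
print(rim.sum(),np.median(z[rim]))
r=least_squares(lambda c:np.maximum(np.abs(np.hypot(*(P-c[:2]).T)-42)-4,0)+.1*np.abs(np.hypot(*(P-c[:2]).T)-42),[555,86],loss='soft_l1'); print('rim c',r.x,np.abs(r.fun).mean())
rr=np.hypot(*(P-r.x).T); print(np.percentile(rr,[1,10,50,90,99]))
pl=(u>325)&(v<195)&(z>.008)&(z<.016); P=w[pl][:,:2]*1000
R_=cv2.minAreaRect(P.astype(np.float32)); print('plate',R_,np.median(z[pl]))
ye=(im[...,2].astype(int)-im[...,0]>90)&(u>330)&(v<200)&(z<.035)&(z>.014)
lab=cv2.connectedComponentsWithStats(ye.astype(np.uint8))
for i in range(1,lab[0]):
    if lab[2][i,4]>30:
        Q=w[lab[1]==i]; print('y',lab[2][i],np.round(cv2.minAreaRect((Q[:,:2]*1000).astype(np.float32))[2],1),np.round(Q.mean(0),4))
# direction: knuckle to rim centre
```

```text
rect 625 [571.7 146.6] [26.4 28. ] 72.5 z 0.0564 tool [ 173.  -112.3  192.3]
1713 0.09736810059052953
rim c [554.66148607  84.50746386] 0.6119543335478516
[37.39982753 38.16894342 41.15439547 45.8902876  54.85651082]
plate ((558.5291137695312, 87.9931411743164), (164.3566436767578, 142.29910278320312), 73.7648696899414) 0.012797816668019352
y [352  75  35  10 235] 73.8 [0.5354 0.1484 0.0256]
y [335 148   6  15  69] 73.0 [0.4853 0.069  0.0257]
y [341 167  40   9 278] 74.6 [0.5114 0.0408 0.0244]
```

```bash
python3 -m creep '0.012 -0.005 0 0 0 0 1;0.024 -0.009 0 0 0 0 1;0.03 -0.012 0 0 0 0 1;0.03 -0.012 0 0 0 0 1;0.02 -0.0085 0 0 0 0 1;0.0116 -0.004 0 0 0 0 1;0 0 0 0 0 0.036 1;0 0 0 0 0 0 1;0 0 0 0 0 0 1;0 0 0 0 0 0 1';python3 -c "
from look import *
s,T,p,w=look('w5')
kn(w,p['image'],T,.23,.27,(290,80,380,160))
p=imaging.camera('top'); cv2.imwrite('pics/t5.png',cv2.resize(p['image'][140:240,160:320],None,fx=4.5,fy=4.5,interpolation=cv2.INTER_CUBIC)); np.savez('t5.npz',w=cloud(p),img=p['image'])
"
```

```text
t: 7.6
eef_pos: [0.5137, 0.0971, 0.2499]
eef_rot: [0.0, 0.99, -0.139, -0.0]
ft_force: [-0.2, -0.5, -4.0]
gripper_width: 0.147
7.6 [[0.9613, -0.2755, -0.0005, 0.5137], [-0.2755, -0.9613, -0.0001, 0.0971], [-0.0004, 0.0002, -1.0, 0.2499], [0.0, 0.0, 0.0, 1.0]] [-0.2 -0.5 -4. ] 0.147
rect 2917 [570.6 146.3] [25.9 26.7] 74.0 z 0.2491 tool [ 41.1 -63.    0.7]
```

View pics/w5.png

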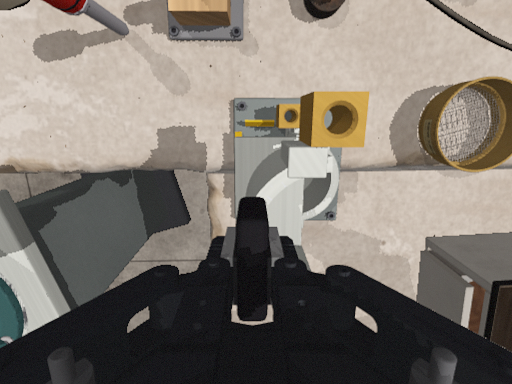

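View pics/t5.png

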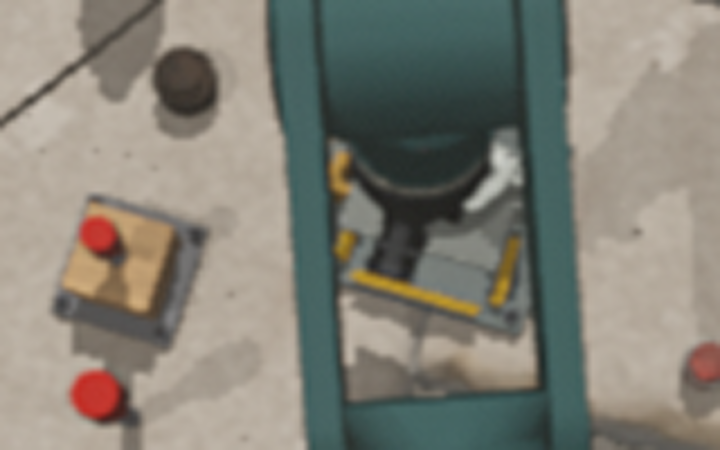

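Run:
```python
from look import *
from scipy.optimize import least_squares
d=np.load('w5.npz'); w=d['w']; im=d['img']; T=d['T']
kn(w,im,T,.048,.064,(270,95,303,135))
v,u=np.mgrid[:384,:512]; z=w[...,2]
m=(im[...,2].astype(int)-im[...,0]>50)&(u>270)&(u<303)&(v>95)&(v<135)&(z>.048)&(z<.064)
P=(np.c_[w[m],np.ones(m.sum())]@np.linalg.inv(T).T)[:,:3]*1000; print('tool-frame extents',np.percentile(P,[1,99],axis=0).round(1))
rim=(u>300)&(u<350)&(v>140)&(v<225)&(z>.09)&(z<.105); P=w[rim][:,:2]*1000
r=least_squares(lambda c:np.abs(np.hypot(*(P-c[:2]).T)-42),[555,86],loss='soft_l1'); print('rim c',r.x,rim.sum())
pl=(u>230)&(u<350)&(v>90)&(v<225)&(z>.008)&(z<.016); P=(np.c_[w[pl],np.ones(pl.sum())]@np.linalg.inv(T).T)[:,:2]*1000
print('plate tool ext',np.percentile(P,[.5,99.5],axis=0))
cv2.imwrite('pics/w5c.png',cv2.resize(im[85:235,220:360],None,fx=4,fy=4,interpolation=cv2.INTER_CUBIC))
```

```text
rect 373 [570.3 147.1] [24.  23.2] 73.6 z 0.0565 tool [ 40.8 -63.7 193.3]
tool-frame extents [[ 29.2 -75.7 191.2]
 [ 52.1 -51.7 200.7]]
rim c [556.07486876  86.5692623 ] 655
plate tool ext [[-24.82164546 -85.46968411]
 [116.10271634  76.96040849]]
```

View pics/w5c.png

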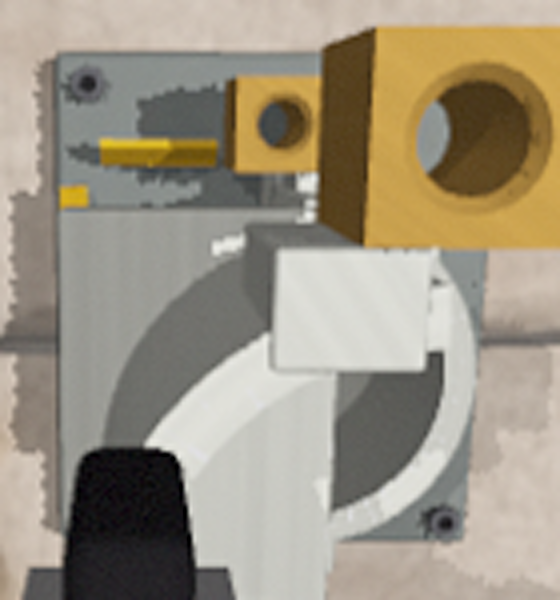

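```bash
python3 -m creep '-0.0007 -0.0005 0.01 0 0 0 1;0 0 0.02 0 0 0 1;0 0 0.025 0 0 0 1;0 0 0.025 0 0 0 1;0 0 0.025 0 0 0 1;0 0 0.01 0 0 0 1;0 0 0.005 0 0 0 1;0 0 0 0 0 0 1;0 0 0.005 0 0 0 1;0 0 0.005 0 0 0 1;0 0 0.004 0 0 0 1;0 0 0.004 0 0 0 1;0 0 0 0 0 0 1;0 0 0 0 0 0 1';python3 -c "
from look import *
s,T,p,w=look('w6')
kn(w,p['image'],T,.09,.13,(290,80,380,160))
"
```

```text
t: 8.87
eef_pos: [0.5134, 0.0978, 0.1119]
eef_rot: [0.0, 0.99, -0.14, -0.0]
ft_force: [-0.6, -0.3, -3.9]
gripper_width: 0.146
8.87 [[0.961, -0.2764, -0.0003, 0.5134], [-0.2764, -0.961, -0.0001, 0.0978], [-0.0003, 0.0002, -1.0, 0.1119], [0.0, 0.0, 0.0, 1.0]] [-0.6 -0.3 -3.9] 0.146
rect 2957 [570.4 146.9] [25.9 26.9] 74.0 z 0.1111 tool [ 41.2 -63.    0.7]
```

View pics/w6.png

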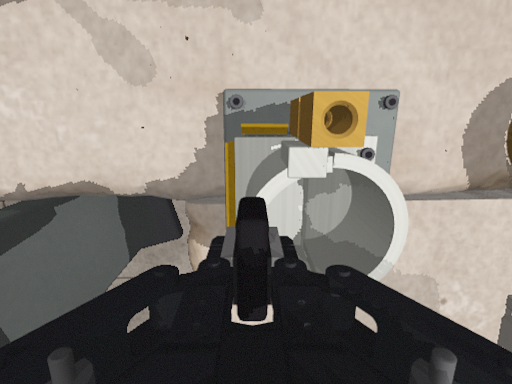

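```bash
python3 -m creep '0 0 0.003 0 0 0 1;0 0 0.003 0 0 0 1;0 0 0.002 0 0 0 1;0 0 0.002 0 0 0 1;0 0 0 0 0 0 1'; python3 -m creep '0 0 0.001 0 0 0 1;0 0 0.001 0 0 0 1;0 0 0 0 0 0 1;0 0 0 0 0 0 1';python3 -c "
from look import *
s,T,p,w=look('w7')
kn(w,p['image'],T,.09,.13,(290,80,380,160))
"
```

```text
t: 9.33
eef_pos: [0.5136, 0.0978, 0.1015]
eef_rot: [0.0, 0.99, -0.14, 0.0]
ft_force: [0.9, -0.4, -4.9]
gripper_width: 0.148
t: 9.67
eef_pos: [0.5136, 0.0979, 0.1001]
eef_rot: [-0.0, 0.99, -0.14, 0.0]
ft_force: [1.1, -0.4, -3.4]
gripper_width: 0.145
9.67 [[0.9611, -0.2764, 0.0005, 0.5136], [-0.2764, -0.9611, 0.0001, 0.0979], [0.0004, -0.0002, -1.0, 0.1001], [0.0, 0.0, 0.0, 1.0]] [ 1.1 -0.4 -3.4] 0.145
rect 2626 [570.8 147. ] [25.9 26.8] 74.4 z 0.0996 tool [ 41.3 -63.    0.5]
```

View pics/w7.png

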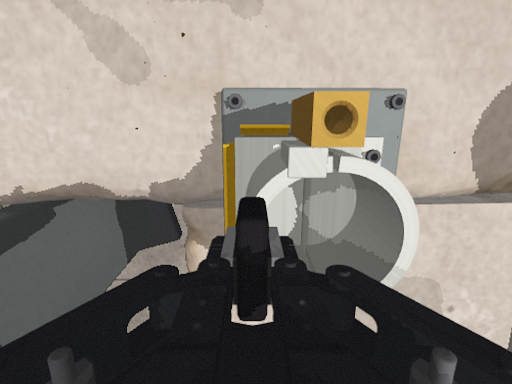

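Nearly home (knuckle top at 99.6 mm, against 99). I'll go down the last 1 to 1.5 mm to feel contact.

```bash
python3 -m creep '0 0 0.001 0 0 0 1;0 0 0.001 0 0 0 1;0 0 0 0 0 0 1;0 0 0 0 0 0 1'; python3 -c "
from look import *
s,T,p,w=look('w8')
kn(w,p['image'],T,.09,.13,(290,80,380,160))
"
```

```text
t: 10.05
eef_pos: [0.5138, 0.0979, 0.1]
eef_rot: [-0.0, 0.99, -0.14, 0.001]
ft_force: [-2.3, -0.5, 4.6]
gripper_width: 0.144
10.05 [[0.9611, -0.2763, 0.0015, 0.5138], [-0.2763, -0.9611, 0.0001, 0.0979], [0.0014, -0.0005, -1.0, 0.1], [0.0, 0.0, 0.0, 1.0]] [-2.3 -0.5  4.6] 0.144
rect 2616 [570.9 147.1] [25.7 26.7] 73.9 z 0.0994 tool [ 41.2 -63.1   0.7]
```

```bash
python3 -m creep '0 0 0 0 0 0 0.55;0 0 0 0 0 0 0.55;0 0 0 0 0 0 0.55;0 0 0 0 0 0 0.55;0 0 0 0 0 0 0.55;0 0 -0.015 0 0 0 0.55;0 0 -0.03 0 0 0 0.55;0 0 -0.03 0 0 0 0.3;0 0 -0.03 0 0 0 0.3;0 0 -0.02 0 0 0 0.3;0 0 0 0 0 0 0.3;0 0 0 0 0 0 0.3'; python3 -c "
from look import *
s,T,p,w=look('w9')
kn(w,p['image'],T,.09,.13,(250,50,420,200))
kn(w,p['image'],T,.048,.064,(250,50,420,200))
"
```

```text
t: 11.1
eef_pos: [0.5142, 0.0979, 0.2244]
eef_rot: [-0.0, 0.99, -0.14, 0.002]
ft_force: [-0.2, -0.2, -0.7]
gripper_width: 0.698
11.1 [[0.9611, -0.2763, 0.0033, 0.5142], [-0.2763, -0.9611, 0.0002, 0.0979], [0.0032, -0.0011, -1.0, 0.2244], [0.0, 0.0, 0.0, 1.0]] [-0.2 -0.2 -0.7] 0.698
rect 675 [571.1 147. ] [25.2 26.2] 73.9 z 0.0997 tool [ 40.7 -62.8 124.9]
rect 11 [565.8 146.2] [17.7 15.7] 71.6 z 0.0503 tool [ 35.7 -60.5 174.2]
```

View pics/w9.png

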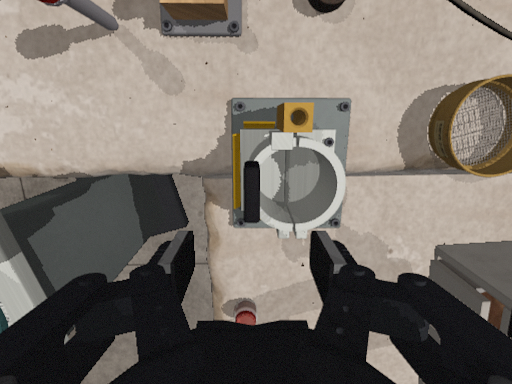

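```bash
python3 -m creep '0 0 -0.03 0 -0.0033 0 0.1;-0.01 -0.033 0 0 0 0 0;-0.01 -0.035 0 0 0 0 0;-0.01 -0.035 0 0 0 0 0;-0.01 -0.035 0 0 0 0 0;-0.009 -0.032 0 0 0 0 0;-0.0076 -0.027 0 0 0 0 0;0 0 0 0 0 0 0;0 0 0 0 0 0 0'; python3 -c "
from look import *
s,T,p,w=look('w10')
im=p['image'].astype(int)
m=(im[...,2]>120)&(im[...,1]<90)&(w[...,2]>.125)&(w[...,2]<.2)
n,l,st,c=cv2.connectedComponentsWithStats(m.astype(np.uint8))
for i in range(1,n):
    if st[i,4]>40:
        P=w[l==i]; zt=np.percentile(P[:,2],90); Q=P[P[:,2]>zt-.005]; r=cv2.minEnclosingCircle((Q[:,:2]*1000).astype(np.float32)); print(st[i],zt,r,np.round(np.median(Q,0),4))
"
```

```text
t: 11.9
eef_pos: [0.5123, 0.3038, 0.2498]
eef_rot: [0.002, 0.99, -0.138, -0.004]
ft_force: [-0.5, -0.4, -0.6]
gripper_width: 0.999
11.9 [[0.9618, -0.2737, -0.0082, 0.5123], [-0.2737, -0.9618, -0.0019, 0.3038], [-0.0074, 0.0041, -1.0, 0.2498], [0.0, 0.0, 0.0, 1.0]] [-0.5 -0.4 -0.6] 0.999
[243 177  26  25 496] 0.14349997291129296 ((514.4111938476562, 303.1806640625), 11.46808910369873) [0.5147 0.3035 0.1426]
[129 220  22   7  41] 0.16602275398828478 ((413.6244812011719, 306.58380126953125), 8.624735832214355) [0.4126 0.3093 0.1653]
```

View pics/w10.png

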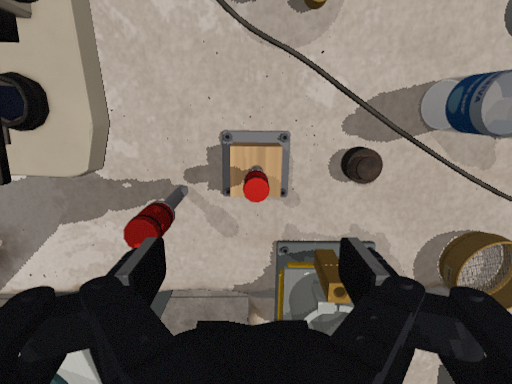

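```bash
python3 -m creep '0.0022 0 0 0 0 0 0;0 0 0 0 0 0 0;0 0 0 0 0 0 0;0 0 0 0 0 0 0'; python3 -c "
from look import *
look('w11')"
```

```text
t: 12.28
eef_pos: [0.5159, 0.3012, 0.2533]
eef_rot: [-0.0, 0.99, -0.14, -0.001]
ft_force: [-0.7, 0.7, 1.1]
gripper_width: 1.005
12.28 [[0.9606, -0.2779, -0.0029, 0.5159], [-0.2779, -0.9606, 0.0009, 0.3012], [-0.003, -0.0001, -1.0, 0.2533], [0.0, 0.0, 0.0, 1.0]] [-0.7  0.7  1.1] 1.005
```

```bash
python3 -m creep '0 0 0 0 0.003 0 0;0 0 0 0 0 0 0;0 0 0 0 0 0 0'
cat > pin.py <<'E'
from look import *
def pin(tag):
    s,T,p,w=look(tag)
    im=p['image'].astype(int)
    m=(im[...,2]>120)&(im[...,1]<90)&(w[...,2]>.125)&(w[...,2]<.155)
    n,l,st,c=cv2.connectedComponentsWithStats(m.astype(np.uint8))
    for i in range(1,n):
        if st[i,4]>100:
            P=w[l==i]; zt=np.percentile(P[:,2],90); Q=P[P[:,2]>zt-.004]; r=cv2.minEnclosingCircle((Q[:,:2]*1000).astype(np.float32)); print(st[i],zt,r,np.round(np.mean(Q,0),4))
            d=np.r_[r[0][0]/1e3,r[0][1]/1e3]-T[:2,3]; print('tool dxy mm',np.round(1e3*d@T[:2,:2],1))
E
python3 -c "
from pin import *
pin('w12')"
```

```text
t: 12.58
eef_pos: [0.5156, 0.3021, 0.2533]
eef_rot: [-0.0, 0.99, -0.14, 0.0]
ft_force: [-0.5, -0.0, 0.2]
gripper_width: 1.001
12.58 [[0.961, -0.2765, 0.0, 0.5156], [-0.2765, -0.961, 0.0001, 0.3021], [0.0, -0.0001, -1.0, 0.2533], [0.0, 0.0, 0.0, 1.0]] [-0.5 -0.   0.2] 1.001
[239 176  25  25 490] 0.1434972220178028 ((514.4999389648438, 303.0701599121094), 11.606926918029785) [0.5146 0.3035 0.1426]
tool dxy mm [-1.4 -0.6]
```

```bash
python3 -m creep '-0.0014 -0.0006 0.01 0 0 0 0;0 0 0.03 0 0 0 0;0 0 0.035 0 0 0 0;0 0 0.035 0 0 0 0;0 0 0.025 0 0 0 0;0 0 0.013 0 0 0 0;0 0 0 0 0 0 0;0 0 0 0 0 0 0;0 0 0 0 0 0 1;0 0 0 0 0 0 1;0 0 0 0 0 0 1;0 0 0 0 0 0 1;0 0 0 0 0 0 1;0 0 0 0 0 0 1;0 0 0 0 0 0 1;0 0 0 0 0 0 1' 80; python3 -c "
from look import *
s,T,p,w=look('w13')"
```

```text
t: 13.97
eef_pos: [0.515, 0.3034, 0.1063]
eef_rot: [-0.001, 0.99, -0.14, 0.001]
ft_force: [-0.3, 0.5, 5.8]
gripper_width: 0.261
13.97 [[0.961, -0.2764, 0.0016, 0.515], [-0.2764, -0.961, 0.0008, 0.3034], [0.0013, -0.0012, -1.0, 0.1063], [0.0, 0.0, 0.0, 1.0]] [-0.3  0.5  5.8] 0.261
```

View pics/w13.png

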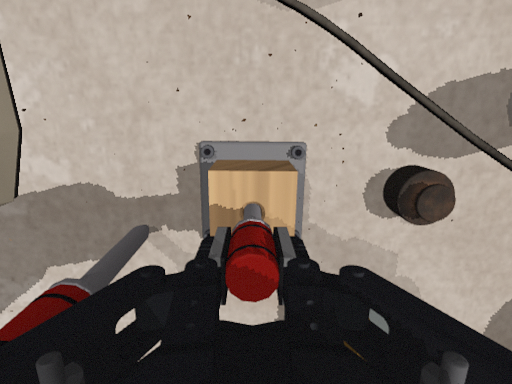

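```bash
python3 -m creep '0 0 -0.01 0 0 0 1;0 0 -0.02 0 0 0 1;0 0 -0.03 0 0 0 1;0 0 -0.03 0 0 0 1;0 0 -0.03 0 0 0 1;0 0 -0.015 0 0 0 1;0 0 0 0 0 0 1;0 0 0 0 0 0 1;0 0 0 0 0 0 1;0 0 0 0 0 0 1'; python3 -c "
from look import *
s,T,p,w=look('w14')
for n in ('scene','top'):
    p=imaging.camera(n); np.savez(n+'14.npz',w=cloud(p),img=p['image'],K=p['camera_matrix'],E=p['extrinsics'])
    cv2.imwrite(f'pics/{n}14.png',p['image'])
"
```

```text
t: 14.85
eef_pos: [0.5134, 0.3027, 0.2371]
eef_rot: [0.002, 0.99, -0.14, -0.002]
ft_force: [-1.1, -1.5, -1.2]
gripper_width: 0.263
14.85 [[0.961, -0.2763, -0.0052, 0.5134], [-0.2764, -0.9611, -0.0023, 0.3027], [-0.0044, 0.0037, -1.0, 0.2371], [0.0, 0.0, 0.0, 1.0]] [-1.1 -1.5 -1.2] 0.263
```

View pics/w14.png

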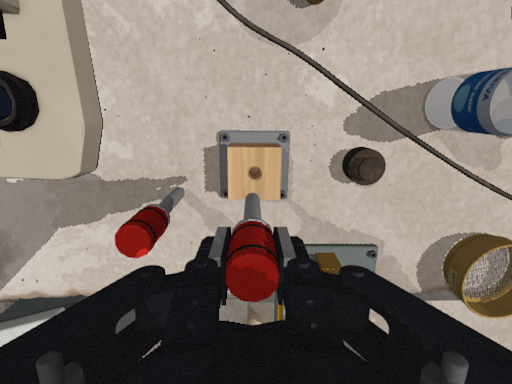

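View pics/scene14.png

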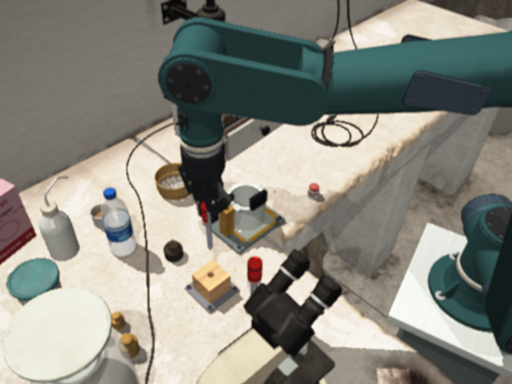

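```bash
python3 -m creep '0.01 0.0136 -0.003 0 0 0 1;0.018 0.024 0 0 0 0 1;0.02 0.028 0 0 0 0 1;0.02 0.028 0 0 0 0 1;0.018 0.024 0 0 0 0 1;0.0123 0.016 0 0 0 0 1;0 0 0 0 0 0 1;0 0 0 0 0 0 1;0 0 0 0 0 0 1;0 0 0 0 0 0 1;0 0 0 0 0 0 1'; python3 -c "
from look import *
s,T,p,w=look('w15')
for n in ('scene','top'):
    p=imaging.camera(n); np.savez(n+'15.npz',w=cloud(p),img=p['image'],K=p['camera_matrix'],E=p['extrinsics'])
    cv2.imwrite(f'pics/{n}15.png',p['image'])
d=cv2.imread('pics/w15.png'); cv2.imwrite('pics/w15c.png',cv2.resize(d[100:300,180:340],None,fx=3,fy=3,interpolation=cv2.INTER_CUBIC))
"
```

```text
t: 15.92
eef_pos: [0.5716, 0.1487, 0.243]
eef_rot: [-0.0, 0.99, -0.139, -0.0]
ft_force: [-0.9, -0.2, -1.6]
gripper_width: 0.262
15.92 [[0.9615, -0.2747, -0.0005, 0.5716], [-0.2747, -0.9615, 0.0003, 0.1487], [-0.0006, -0.0001, -1.0, 0.243], [0.0, 0.0, 0.0, 1.0]] [-0.9 -0.2 -1.6] 0.262
```

View pics/w15c.png

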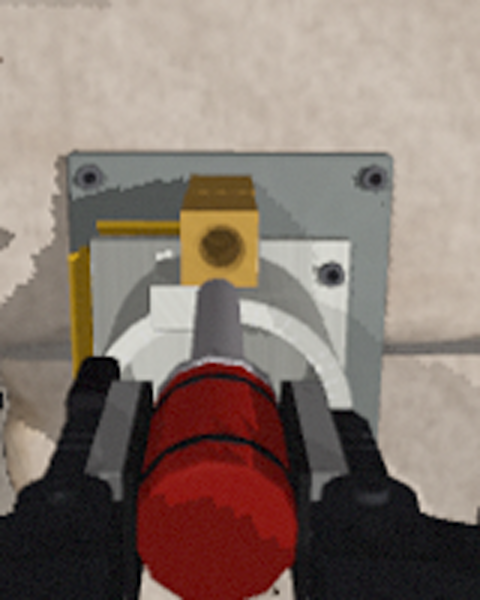

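Run:
```python
from look import *
d=np.load('w15.npz'); w=d['w']; im=d['img']; T=d['T']
t=(np.concatenate([w,np.ones_like(w[...,:1])],-1)@np.linalg.inv(T).T)[...,:3]*1000
I=im.astype(int); red=(I[...,2]-I[...,1]>60)&(I[...,1]<70)
v,u=np.mgrid[:384,:512]; box=(u>200)&(u<300)&(v>190)&(v<310)
m=box&red&np.isfinite(t[...,0])
print('red tool z range',np.percentile(t[m][:,2],[1,5,50,95,99]))
zt=np.percentile(t[m][:,2],3)
Q=t[m&(t[...,2]<zt+3)]; print('top face',cv2.minEnclosingCircle(Q[:,:2].astype(np.float32)))
# shank slices
for a in range(5,95,10):
    k=box|((u>220)&(u<290)&(v>120)&(v<300)); k&=(t[...,2]>a)&(t[...,2]<a+10)&(np.abs(t[...,0])<15)&(np.abs(t[...,1])<20)
    if k.sum()>3: Q=t[k]; print(a,k.sum(),'x',np.percentile(Q[:,0],[2,98]).round(1),'ymin',np.percentile(Q[:,1],[5]).round(1))
kn(w,im,T,.09,.13,(200,50,420,250))
```

```text
red tool z range [-37.37528842 -36.98771647 -35.71313516  -8.62336653   0.12033746]
top face ((-0.8207566142082214, 0.08412692695856094), 11.888557434082031)
5 53 x [-11.   10.5] ymin [-10.8]
15 10 x [-3.9  2.5] ymin [-5.2]
25 80 x [-5.6  4.3] ymin [-5.1]
35 80 x [-6.1  4.9] ymin [-5.1]
45 68 x [-6.1  5.1] ymin [-5.]
55 61 x [-6.1  4.8] ymin [-5.1]
65 53 x [-5.8  4.9] ymin [-5.]
75 32 x [-6.   5.1] ymin [-4.9]
rect 549 [549.7 143.8] [77.1 34. ] 8.4 z 0.0995 tool [-19.6  10.7 143.6]
```

Run:
```python
from look import *
d=np.load('w15.npz'); w=d['w']; im=d['img']; T=d['T']
hsv=cv2.cvtColor(im,cv2.COLOR_BGR2HSV); v,u=np.mgrid[:384,:512]
m=(hsv[...,1]>110)&(hsv[...,0]>12)&(hsv[...,0]<28)&(u>232)&(u<272)&(v>155)&(v<200)&(w[...,2]>.094)&(w[...,2]<.106)
P=w[m]; t=((np.c_[P,np.ones(len(P))])@np.linalg.inv(T).T)[:,:3]*1000
print(len(P),np.percentile(t,[1,99],axis=0).round(1), np.median(P[:,2]))
# hole dark centre
K=imaging.camera('wrist')['camera_matrix']; print(K[0][0])
g=cv2.cvtColor(im,cv2.COLOR_BGR2GRAY)
h=(u>243)&(u<265)&(v>172)&(v<192)&(g<85); print('hole px',u[h].mean(),v[h].mean(),h.sum(),np.ptp(u[h]),np.ptp(v[h]))
p=imaging.camera('wrist'); M=np.array(p['hand_eye'])
r=M[:3,:3]@np.array([(u[h].mean()-K[0][2])/K[1][1],(v[h].mean()-K[1][2])/K[1][1],1]); 
k=(0.243-.0985-M[2,3])/r[2]; print('hole tool mm',(M[:3,3]+k*r)*1000)
```

```text
501 [[-12.6 -11.2 141.8]
 [ 12.9  14.  147.2]] 0.0995201345211425
289.6307201897437
hole px 253.32231404958677 181.91735537190084 121 12 12
hole tool mm [  0.98621067   0.83126652 144.5       ]
```

```bash
python3 -m creep '0.0009 0.001 0.01 0 0 0 1;0 0 0.015 0 0 0 1;0 0 0.015 0 0 0 1;0 0 0.01 0 0 0 1;0 0 0.005 0 0 0 1;0 0 0.005 0 0 0 1;0 0 0.005 0 0 0 1;0 0 0 0 0 0 1;0 0 0 0 0 0 1'; python3 -c "
from look import *
s,T,p,w=look('w16'); d=p['image'];print(s['ft_torque']); cv2.imwrite('pics/w16c.png',cv2.resize(d[100:300,180:340],None,fx=3,fy=3,interpolation=cv2.INTER_CUBIC))"
```

```text
t: 16.92
eef_pos: [0.5726, 0.1466, 0.1783]
eef_rot: [-0.0, 0.99, -0.139, -0.0]
ft_force: [-0.5, -0.3, -1.7]
gripper_width: 0.261
16.92 [[0.9611, -0.2763, -0.0003, 0.5726], [-0.2763, -0.9611, 0.0004, 0.1466], [-0.0004, -0.0003, -1.0, 0.1783], [0.0, 0.0, 0.0, 1.0]] [-0.5 -0.3 -1.7] 0.261
[0.18437148 0.14833164 0.0218755 ]
```

View pics/w16c.png

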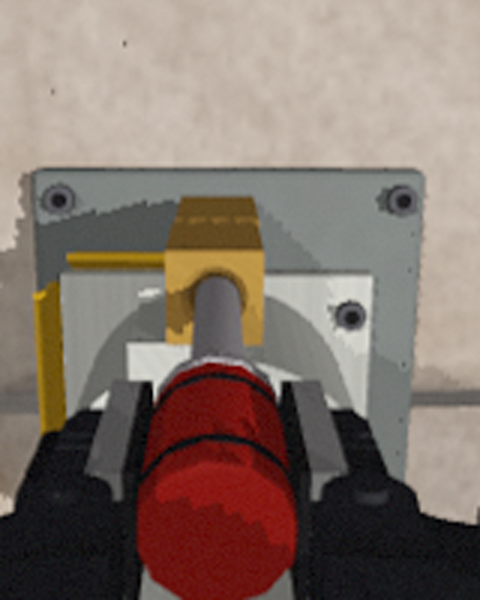

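```bash
python3 -m creep '0 0 0.005 0 0 0 1;0 0 0.005 0 0 0 1;0 0 0.005 0 0 0 1;0 0 0.004 0 0 0 1;0 0 0 0 0 0 1'; python3 -m creep '0 0 0.003 0 0 0 1;0 0 0.003 0 0 0 1;0 0 0.003 0 0 0 1;0 0 0.003 0 0 0 1;0 0 0 0 0 0 1';python3 -m creep '0 0 0.003 0 0 0 1;0 0 0.003 0 0 0 1;0 0 0.003 0 0 0 1;0 0 0.003 0 0 0 1;0 0 0 0 0 0 1'
```

```text
t: 17.38
eef_pos: [0.5722, 0.1464, 0.1576]
eef_rot: [0.0, 0.99, -0.14, -0.001]
ft_force: [0.0, 1.0, -2.7]
gripper_width: 0.262
t: 17.8
eef_pos: [0.5723, 0.1463, 0.1462]
eef_rot: [0.0, 0.99, -0.14, -0.001]
ft_force: [0.1, 0.4, -1.7]
gripper_width: 0.256
t: 18.22
eef_pos: [0.5723, 0.1463, 0.1341]
eef_rot: [0.0, 0.99, -0.14, -0.001]
ft_force: [0.4, 1.3, -2.7]
gripper_width: 0.265
```

```bash
python3 -m creep '0 0 0.004 0 0 0 1;0 0 0.004 0 0 0 1;0 0 0.004 0 0 0 1;0 0 0.004 0 0 0 1;0 0 0.004 0 0 0 1;0 0 0.003 0 0 0 1;0 0 0 0 0 0 1';python3 -m creep '0 0 0.001 0 0 0 1;0 0 0.001 0 0 0 1;0 0 0.001 0 0 0 1;0 0 0 0 0 0 1;0 0 0 0 0 0 1'
```

```text
t: 18.8
eef_pos: [0.5723, 0.1464, 0.1111]
eef_rot: [0.0, 0.99, -0.14, -0.001]
ft_force: [0.7, 0.6, -2.1]
gripper_width: 0.254
t: 19.22
eef_pos: [0.5725, 0.1464, 0.1091]
eef_rot: [0.0, 0.99, -0.14, -0.0]
ft_force: [0.2, 0.7, -0.9]
gripper_width: 0.255
```

```bash
python3 -m creep '0 0 0.001 0 0 0 1;0 0 0.001 0 0 0 1;0 0 0 0 0 0 1;0 0 0 0 0 0 1'; python3 -c "
from look import *
s,T,p,w=look('w17'); d=p['image']; cv2.imwrite('pics/w17c.png',cv2.resize(d[100:300,180:340],None,fx=3,fy=3,interpolation=cv2.INTER_CUBIC))"
```

```text
t: 19.55
eef_pos: [0.5727, 0.1464, 0.1075]
eef_rot: [-0.0, 0.99, -0.14, 0.0]
ft_force: [-0.9, 2.2, 1.9]
gripper_width: 0.262
19.55 [[0.9611, -0.2764, 0.0002, 0.5727], [-0.2764, -0.9611, 0.0001, 0.1464], [0.0002, -0.0001, -1.0, 0.1075], [0.0, 0.0, 0.0, 1.0]] [-0.9  2.2  1.9] 0.262
```

View pics/w17c.png

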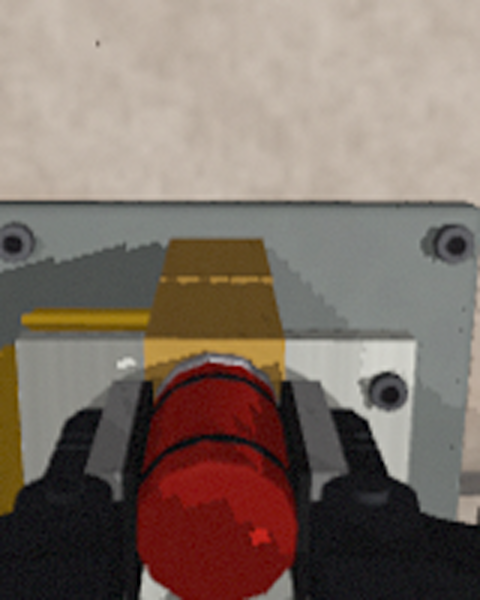

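```bash
python3 -m creep '0 0 0.001 0 0 0 1;0 0 0.001 0 0 0 1;0 0 0 0 0 0 1;0 0 0 0 0 0 1'; python3 -m creep '0 0 -0.001 0 0 0 0.6;0 0 0 0 0 0 0.5;0 0 0 0 0 0 0.4;0 0 0 0 0 0 0.4;0 0 0 0 0 0 0.4;0 0 -0.01 0 0 0 0.4;0 0 -0.03 0 0 0 0.4;0 0 -0.035 0 0 0 0.4;0 0 -0.035 0 0 0 0.3;0 0 -0.02 0 0 0 0.3;0 0 0 0 0 0 0.3;0 0 0 0 0 0 0.3;0 0 0 0 0 0 0.3;0 0 0 0 0 0 0.3'; python3 -c "
from look import *
s,T,p,w=look('w18'); d=p['image']
I=d.astype(int);m=(I[...,2]-I[...,1]>60)&(I[...,1]<90)&(w[...,2]>.1)&(np.hypot(w[...,0]-.572,w[...,1]-.147)<.03)
P=w[m]; zt=np.percentile(P[:,2],80);Q=P[P[:,2]>zt-.004]; print('knob top',np.median(Q[:,2]),cv2.minEnclosingCircle((Q[:,:2]*1000).astype(np.float32)))
v,u=np.mgrid[:384,:512]
k=(d.max(-1)<70)&(w[...,2]>.12)&(w[...,2]<.14)&(np.hypot(w[...,0]-.514,w[...,1]-.098)<.04); Q=w[k]; print('tab',k.sum(),np.median(Q,0),cv2.minAreaRect((Q[:,:2]*1000).astype(np.float32)))
for n in ('scene','top'):
    p=imaging.camera(n); cv2.imwrite(f'pics/{n}18.png',p['image'])
"
```

```text
t: 19.93
eef_pos: [0.5734, 0.1466, 0.1073]
eef_rot: [-0.0, 0.99, -0.14, 0.001]
ft_force: [-2.1, 1.8, 7.1]
gripper_width: 0.26
t: 21.1
eef_pos: [0.5717, 0.1462, 0.2341]
eef_rot: [0.001, 0.99, -0.14, -0.002]
ft_force: [-0.2, -0.4, 0.3]
gripper_width: 0.701
21.1 [[0.961, -0.2764, -0.004, 0.5717], [-0.2764, -0.961, -0.0006, 0.1462], [-0.0037, 0.0017, -1.0, 0.2341], [0.0, 0.0, 0.0, 1.0]] [-0.2 -0.4  0.3] 0.701
knob top 0.14361834463495002 ((571.8278198242188, 146.37814331054688), 11.82384204864502)
tab 769 [0.51566636 0.10103647 0.13233273] ((514.2381591796875, 98.4732666015625), (47.79306411743164, 13.143718719482422), 73.8808364868164)
```

View pics/w18.png

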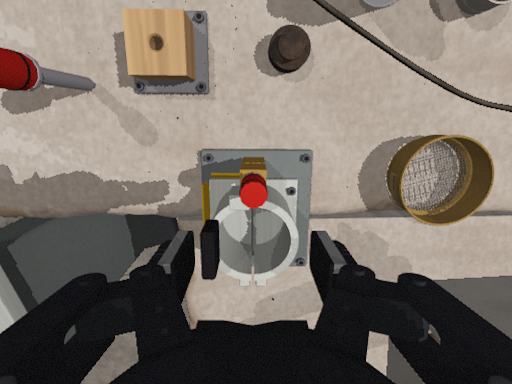

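View pics/scene18.png

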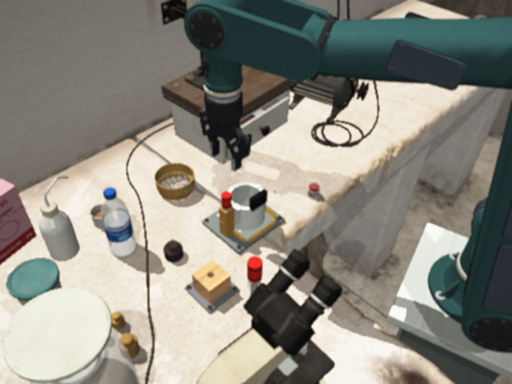

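```bash
python3 -c "
from workcell import order,ctrl
print(order.finish_job(), ctrl.get_state()['t'])"
```

```text
the job is handed in; nothing more can be done
the job is handed in; nothing more can be done
```

The mould is assembled and handed in at about 21 s of the 64 s allowed. The loose half sits in the nest with its knuckle above the fixed one. The smaller pin, the one from the stand, is down through both knuckles. The gripper is open and was about 90 mm above the knob at hand-in.

Last checks, all in camera measurements good to about 2 mm:
- **Loose half:** after release the tab top read 132.3 mm against 132 mm expected, and the upper knuckle top read 99.7 mm against 99 mm. I felt contact with the plate as it went home.
- **Pin:** the knob top read 143.6 mm against 143 mm expected, and the knob stood within about 1 mm of the knuckle's measured centre. I felt the shoulder contact at about 7 N, well under the 40 N and 120 N limits.
- **Other things:** in the last pictures the weight, the vial, the larger pin and the stand look to be where they started. I checked this by eye and did not measure it.

No check failed. The wrist and top cameras disagreed by about 2 mm on the fixed knuckle, which is within their stated calibration. I could not measure the overlap of the two knuckle holes directly, but the pin went through with no noticeable resistance.

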